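Put the mallet away and shut the chests

TASK

Closing up the jeweller's bench: take the wooden mallet from its sloping rest and lay it down flat in the drawer that is empty (not the one that holds the wooden ring clamp; do not drop it in from above the drawer). Then see that both drawers are gently pushed fully home, with the mallet and the ring clamp inside; the mallet's drawer is shut after it is loaded. Do not knock over or shift the steel mandrel, the jar or the doming block that stand among them.

Things in the scene. Friction and masses are not known exactly. Their poses are not given: they have to be found in the camera images.
- mallet: wooden mallet, 0.15-0.30 kg: cylindrical head 40 mm diameter, 70 mm long, across one end of a straight handle 22 wide (y), 18 thick (z). Origin on the handle's centre line 42 mm from the head's axis: grip here. x along the handle to its free end (80 mm away; head's far side 62 mm the other way), y along the head, z out of the rest. Starts head down, x rising 30 deg away from the robot.
- rest: dark-wood sloping rest, fixed; origin on the table midway between two posts (y = +-100 mm), x away from the robot, z up. A cradle 86 mm wide with a lip and low cheeks holds the mallet's head, a fork 102 mm from the head's axis the handle; between them the handle is free beside and for 35 mm below. Mallet origin at x = -51, z = 78 mm. Posts carry a lamp bar.
- lamp_bar (a point): middle of the lamp bar, 18 mm thick, 200 mm long along the rest's y, 232 mm high, at x = -26 mm of the rest: it crosses above the handle and bars a gripper coming straight down. Come in leaning back to the robot, about square to the handle (30 deg), and draw the mallet out along that same line.
- ring_clamp: wooden ring clamp, a loose bar 130 x 34 x 24 mm with a steel band round its middle; origin under its centre, x along it. It starts in one of the two drawers: that is the full one, the other is the empty one. It must stay in its drawer.
- chest_1: small light-wood chest with one drawer, 200 wide, 185 deep, 90 high, fixed; origin on the table under the centre of its front face, x into the chest (away from the robot), y left. The two chests and the rest stand in a row in any order, about 300 mm apart. Small fixed things stand on its top, up to 45 mm high, from 105 mm behind the front.
- chest_2: the same kind of chest as chest_1, origin and axes alike.
- drawer_1 (a joint): opening of chest_1's drawer, m: 0 shut (hard stop; the 12 mm front panel then lies on the chest's front face), 0.168 fully open; starts at 0.150-0.165. It slides along the chest's x, to -x as it opens, with about 1.5 N friction plus 4 N per m/s; stays where left, no spring or catch.
- drawer_2 (a joint): opening of chest_2's drawer, m: 0 shut (hard stop; the 12 mm front panel then lies on the chest's front face), 0.168 fully open; starts at 0.150-0.165. It slides along the chest's x, to -x as it opens, with about 1.5 N friction plus 4 N per m/s; stays where left, no spring or catch.
- drawer_1_in (a point): centre of drawer_1's inner floor, 18 mm above the table, moving with the drawer; axes as the chest's. Inside: x from -85 (front panel) to +80 mm, y +-88 mm; side walls 48, front panel 62 mm high above the floor. Only the front part, as long as the joint value, is clear of the chest's top (underside 62 mm above the floor). A mallet lying here has its origin 15-20 mm above the floor.
- drawer_2_in (a point): centre of drawer_2's inner floor, 18 mm above the table, moving with the drawer; axes as the chest's. Inside: x from -85 (front panel) to +80 mm, y +-88 mm; side walls 48, front panel 62 mm high above the floor. Only the front part, as long as the joint value, is clear of the chest's top (underside 62 mm above the floor). A mallet lying here has its origin 15-20 mm above the floor.
- drawer_1_front (a point): centre of the outer face of drawer_1's flat front panel, 45 mm above the table, axes as the chest's; panel 198 wide, 70 high (10 to 80 mm above the table), a dark finger-notch mark on it, no handle. Push along +x to shut.
- drawer_2_front (a point): centre of the outer face of drawer_2's flat front panel, 45 mm above the table, axes as the chest's; panel 198 wide, 70 high (10 to 80 mm above the table), a dark finger-notch mark on it, no handle. Push along +x to shut.
- mandrel: bystander: loose steel ring mandrel standing upright on a foot 48 mm in diameter, 150 mm high, tapering; origin under its foot; it stands between two of the pieces.
- jar: bystander: loose glass jar with a steel lid, 36 mm in diameter, 80 mm high; origin under its centre.
- block: bystander: loose steel doming block 60 x 60 x 50 mm high; origin under its centre.
Mind the look-alikes: they are no part of the job. What is shaped like the ring_clamp but blue is not meant. Of the things that look like the mallet, the larger one is meant.

How it is judged:
By the outcome, as a careful person would: the job done as asked, in the order asked, and still so for the second after the job is handed in, with the robot touching nothing.
It also fails if it takes over 72 s, if anything falls off the work surface, if the arm or the gripper's body presses on something with over 40 N, if the wrist force passes 120 N, or if a joint passes its speed limit or range.

ROBOT

A 6-joint arm with a two-finger parallel gripper is mounted at the origin on the work surface. World frame = base frame: x ahead of the robot, y to its left, z up, the work surface at z = 0. Lengths are in mm, angles in rad, forces in N, time in s.
With the tool pointing down it reaches from about 400 to 825 mm from the base axis. Payload 7 kg.
Tool frame: the origin (TCP) lies at the very end of the fingers, on their centre line; the grasp point (between the pads) lies 19 mm behind it; z points along the fingers, y is the line along which they close (so a half turn about z gives the same grasp; the last joint's range is limited). The gripper opens to 88 mm and grips with 3 to 60 N. Pads are 19 mm wide; open, the fingers measure 130 mm over their backs; the gripper's body (78 mm by 193 mm) begins 47 mm behind the grasp point.
Start: joints at [1.398, 0.359, 0.012, 0, -1.224, -0.288], TCP at [300.153, 604.569, 226.561] pointing down, gripper open.
Joint ranges: [-3.07, 3.07], [-1.43, 2.12], [-1.02, 1.25], [-3.03, 1.67], [-3.05, -0], [-3.03, 3.03]. Speed limits (rad/s): [2.39, 2.39, 3.01, 3.14, 3.14, 3.14].

INTERFACE

Orientations are given as a unit quaternion [x, y, z, w].
In Python, from plant import bot gives the robot as it stands. Calls block until the motion is done:
- bot.move_ptp(position, orientation): joint-space move of the TCP to a pose.
- bot.line_to(position, velocity=150, ori=None): straight line of the TCP; ori=None keeps the orientation; velocity is the mean speed in mm/s.
- bot.move_joints(angles): joint-space move.
- bot.move_gripper(opening, force=None): finger opening in mm; force is the grip in N (None keeps the last); returns when the fingers have stopped.
- bot.pause(seconds).
- bot.solve_ik(position, orientation): joint angles nearest the present ones, or None.
- bot.read_state(): the state.
- bot.camera(name): name is "scene" or "top" or "wrist"; returns the picture (400x640x3 uint8, red, green, blue); there is no depth.
- bot.get_calibration(name): a dict with "fx", "fy", "cx", "cy" (pixels), "view" (4x4, takes a point from world to camera coordinates); the wrist camera has in their place "T_tool_cam" (4x4, takes a point from camera to tool coordinates, whose origin is the TCP and whose axes are the flange's). Camera axes: x right, y up, looking along -z (the intrinsics and any distortion apply to the point x, -y, -z); pixel columns grow to the right and rows downward; lengths in mm; the calibration is good to about 2 mm. The wrist camera is an equidistant fisheye: a pixel r from the principal point sees the ray r / f radians off the axis. A picture is of the moment at which its call begins: read the wrist's pose just before it. get_calibration takes no time and is no camera call.
A pose or a line that the arm cannot do raises bot.Unreachable and nothing moves.
- bot.close_job(): hands the job in; it is judged then, once.
The state is a dict: "t": time; "joint_pos": joint angles; "qvel": joint speeds; "tau": joint torques, N m; "tcp_pos": TCP position; "eef_rot": TCP orientation; "contact_force": force on the tool from outside, world axes, zero at the start; "moment": the same for the moment, N m; "width": finger opening in mm; "finger_force": force on a finger pad.
Only numpy, scipy, OpenCV 4.12 (cv2) and the standard library are available. Lean on these libraries where they do the work, as an engineer would, in place of code of your own. Each camera call takes 0.05 s, during which the arm holds its last target. There are 200 camera calls.

## Working session

There is one attempt and no reset: what is moved stays moved. The work goes in short steps, each a Python script; the robot and the scene stay as the last script left them, time stands still between calls to the robot, and variables do not carry over. Pictures are saved under pics/ and viewed, at most 14 in all, crops included, and the job is handed in when it is done.

```bash
mkdir -p pics; ls; python3 - <<'E'
from plant import bot
import cv2
for n in("scene","top"):
    cv2.imwrite(f"pics/{n}0.png",bot.camera(n)[:,:,::-1]); c=bot.get_calibration(n);print(n,c)
E
```

```text
pics
scene {'fx': 375.2743660640013, 'fy': 375.2743660640013, 'cx': 324.0136773022788, 'cy': 195.02952136809049, 'view': array([[ 3.53827356e-02,  9.99284155e-01, -1.33880586e-02,
        -6.58962536e+00],
       [-8.16203610e-01,  3.66253205e-02,  5.76602335e-01,
         3.50322146e+02],
       [ 5.76679919e-01, -9.47438620e-03,  8.16915239e-01,
        -1.42713520e+03],
       [ 0.00000000e+00,  0.00000000e+00,  0.00000000e+00,
         1.00000000e+00]])}
top {'fx': 382.66961220040395, 'fy': 382.66961220040395, 'cx': 316.37407058758345, 'cy': 200.3631179904826, 'view': array([[ 2.10987686e-02, -9.99551662e-01, -2.12442344e-02,
         1.15292306e+01],
       [ 9.95425161e-01,  1.90216359e-02,  9.36318694e-02,
        -5.77497373e+02],
       [-9.31857905e-02, -2.31225626e-02,  9.95380207e-01,
        -1.05133155e+03],
       [ 0.00000000e+00,  0.00000000e+00,  0.00000000e+00,
         1.00000000e+00]])}
```

View pics/scene0.png

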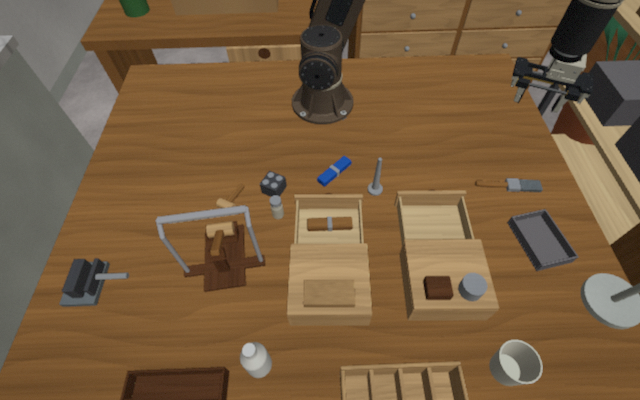

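View pics/top0.png

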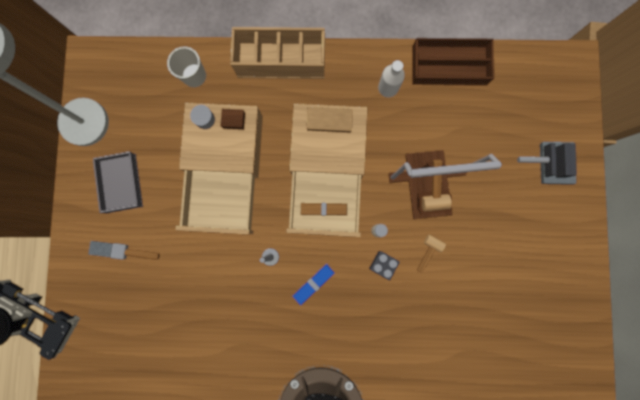

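The scene shows the left chest (y≈+280) empty, the middle chest holding the ring clamp, and the rest at right. The small mallet at top (432,245), by the block, is the look-alike, and the jar (380,230) and mandrel (270,257) stand in front. Next come enlarged crops for measuring.

```bash
python3 - <<'E'
import cv2
t=cv2.imread("pics/top0.png");s=cv2.imread("pics/scene0.png")
f=lambda im,x0,x1,y0,y1,k,n:cv2.imwrite(n,cv2.resize(im[y0:y1,x0:x1],None,fx=k,fy=k,interpolation=cv2.INTER_CUBIC))
f(t,172,372,95,245,4,"pics/c1.png");f(t,370,510,145,285,4,"pics/c2.png");f(s,150,290,170,300,4,"pics/c3.png")
E
```

```text
(no output)
```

View pics/c1.png

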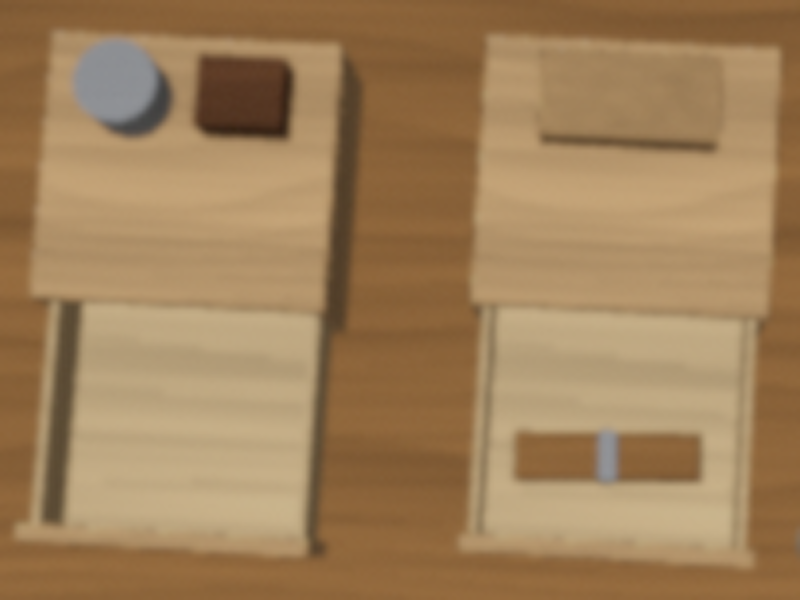

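View pics/c2.png

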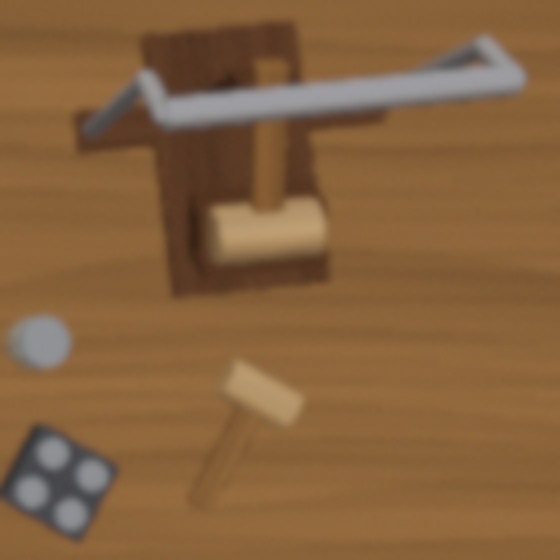

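View pics/c3.png

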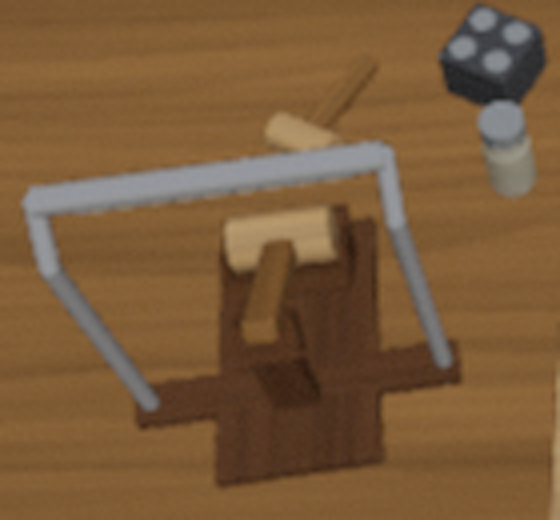

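Top crops: left chest's front top edge runs (30,296)-(325,312) and its panel's outer edge (15,540)-(310,555). The middle chest's are (470,303)-(768,318) and (458,550)-(752,566), with the clamp at (608,456). In the rest crop the bar runs (165,112)-(518,78) and the head centre is (268,231).

```bash
cat >h.py <<'E'
from plant import bot
import numpy as np, cv2
from scipy.spatial.transform import Rotation as R
def ray(cam,u,v):
    c=bot.get_calibration(cam);V=c["view"];d=V[:3,:3].T@np.array([(u-c["cx"])/c["fx"],-(v-c["cy"])/c["fy"],-1]);return -V[:3,:3].T@V[:3,3],d
def onz(cam,u,v,z):
    o,d=ray(cam,u,v);return o+d*(z-o[2])/d[2]
def tri(p,q):
    A=[];b=[]
    for c,u,v in(p,q):
        o,d=ray(c,u,v);d=d/np.linalg.norm(d);P=np.eye(3)-np.outer(d,d);A.append(P);b.append(P@o)
    return np.linalg.lstsq(np.vstack(A),np.hstack(b),rcond=None)[0]
E
python3 - <<'E'
from h import *
np.set_printoptions(precision=1,suppress=True)
m=lambda X,x0:x0+(X+.5)/4-.5
c1=lambda X,Y:("top",m(X,172),m(Y,95)); c2=lambda X,Y:("top",m(X,370),m(Y,145)); c3=lambda X,Y:("scene",m(X,150),m(Y,170))
for n,pts,z in[("ch L",[(30,296),(325,312),(52,30),(343,43)],90),("ch M",[(470,303),(768,318),(487,35),(780,47)],90),
  ("dr L",[(15,540),(310,555)],80),("dr M",[(458,550),(752,566)],80),("clamp",[(515,456),(701,456)],42)]:
    P=np.array([onz(*c1(*p),z) for p in pts]);print(n,P[:,:2].tolist() if 0 else P[:,:2].ravel(),"mid front",P[:2].mean(0),"yaw",np.degrees(np.arctan2(*(P[0]-P[1])[:2]))*-1)
a=tri(c2(165,112),c3(388,157));b=tri(c2(518,78),c3(32,200));print("bar",a,b,(a+b)/2)
a=onz(*c2(165,112),232);b=onz(*c2(518,78),232);print("bar top",a,b,(a+b)/2, np.degrees(np.arctan2(-(a-b)[0],(a-b)[1])))
print("head tri",tri(c2(268,231),c3(281,238)),"topz60",onz(*c2(268,231),62))
print("head ends",onz(*c2(212,234),57),onz(*c2(324,226),57))
print("handle near head z68,end z120",onz(*c2(268,205),70),onz(*c2(271,65),122))
print("base corners",[onz(*c2(*p),5)[:2] for p in[(142,36),(295,24),(328,278),(174,295)]])
print("jar",onz(*c2(42,342),80),"block",onz(*c2(60,482),50),"mandrel",onz("top",270,257,0), "post feet", tri(c2(95,132),c3(447,360)))
E
```

```text
ch L [650.1 393.4 642.7 193.5 834.7 388.4 828.3 188. ] mid front [646.4 293.5  90. ] yaw -2.1192724039999793
ch M [ 650.5   96.3  643.9 -102.7  835.2   89.9  829.5 -109. ] mid front [647.2  -3.2  90. ] yaw -1.9112662883888165
dr L [486.2 398.4 480.3 199.5] mid front [483.3 298.9  80. ] yaw -1.6865060097701943
dr M [485.7 100.7 479.2 -94.7] mid front [482.5   3.   80. ] yaw -1.901563616738336
clamp [551.9  66.7 554.4 -62.2] mid front [553.1   2.3  42. ] yaw 1.121193380665387
bar [ 625.3 -194.2  234.2] [ 647.8 -393.4  237.1] [ 636.5 -293.8  235.7]
bar top [ 625.7 -196.2  232. ] [ 648.8 -396.2  232. ] [ 637.3 -296.2  232. ] 6.5860060603405834
head tri [ 574.7 -303.1   60.9] topz60 [ 574.6 -303.4   62. ]
head ends [ 572.3 -267.    57. ] [ 579.3 -342.7   57. ]
handle near head z68,end z120 [ 591.5 -301.2   70. ] [ 676.4 -288.8  122. ]
base corners [array([ 720.1, -230.5]), array([ 730.7, -340.6]), array([ 547.3, -362.1]), array([ 533. , -253.1])]
jar [ 496.2 -148.8   80. ] block [ 402.6 -165.8   50. ] mandrel [414.6 152.9   0. ] post feet [ 648.2 -193.    11.2]
```

```bash
cat >>h.py <<'E'
def ori(th,tilt,s=1):
    th,tilt=np.radians([th,tilt]);xr=np.array([np.cos(th),np.sin(th),0]);yr=np.array([-xr[1],xr[0],0])
    z=np.sin(tilt)*xr-np.cos(tilt)*np.array([0,0,1]);y=s*yr
    return R.from_matrix(np.c_[np.cross(y,z),y,z]).as_quat()
TC=-1.9; CX=np.array([np.cos(np.radians(TC)),np.sin(np.radians(TC)),0]); CY=np.array([-CX[1],CX[0],0]); Z=np.array([0,0,1.])
L=np.array([646.4,293.5,0]); M=np.array([647.2,-3.2,0])
TR=6.6; RX=np.array([np.cos(np.radians(TR)),np.sin(np.radians(TR)),0]); MO=np.array([612.2,-298.4,78])
TZ=np.sin(np.pi/6)*RX-np.cos(np.pi/6)*Z   # approach
def creep(d,step,fmax,maxd,vel=30):
    """step along d until the force against d rises by fmax"""
    s=bot.read_state();p=np.array(s["tcp_pos"]);f0=np.array(s["contact_force"])@d;n=0
    while n*step<maxd:
        n+=1;bot.line_to(list(p+d*step*n),vel);s=bot.read_state();f=np.array(s["contact_force"])@d-f0
        if -f>fmax: break
    print("creep",n*step,round(f,1),np.round(s["tcp_pos"],1),"t",round(s["t"],1));return np.array(s["tcp_pos"])
E
python3 - <<'E'
from h import *
np.set_printoptions(precision=2,suppress=True)
s=bot.read_state();print(s["t"],R.from_quat(s["eef_rot"]).as_matrix(),s["width"],s["contact_force"])
T={"open":(L-110*CX+43*Z,TC,0),"grasp":(MO+15*TZ,TR,30),"out":(MO-185*TZ,TR,30),"mid":(np.array([480,-150,330.]),TR,30),"above":(L-97*CX+200*Z,TC,0),"place":(L-97*CX+24*Z,TC,0),
"pushL0":(L-210*CX+45*Z,TC,0),"pushL1":(L-22*CX+45*Z,TC,0),"pushM0":(M-210*CX+45*Z,TC,0),"pushM1":(M-22*CX+45*Z,TC,0)}
for sg in(1,-1):
    for k,(p,th,ti) in T.items():
        q=bot.solve_ik(list(p),list(ori(th,ti,sg)));print(sg,k,None if q is None else np.array(q))
E
```

```text
0.1 [[ 0.9  -0.44 -0.  ]
 [-0.44 -0.9  -0.  ]
 [ 0.    0.   -1.  ]] 87.40860070999385 [0.   0.24 0.63]
1 open [ 0.82  0.43 -0.34  0.   -0.8  -2.43]
1 grasp [-0.32  0.36 -0.33 -0.51 -0.45 -0.72]
1 out [-0.39  0.05 -0.33 -0.36 -0.76 -0.86]
1 mid [ 0.07 -0.28 -0.53 -0.03 -0.8  -1.51]
1 above [ 0.81  0.29 -0.14  0.   -1.13 -2.41]
1 place [ 0.81  0.47 -0.33 -0.   -0.77 -2.41]
1 pushL0 [ 0.97  0.32 -0.53 -0.   -0.72 -2.58]
1 pushL1 [ 0.72  0.53 -0.16  0.   -0.88 -2.33]
1 pushM0 [ 0.46  0.18 -0.73 -0.   -0.66 -2.07]
1 pushM1 [ 0.31  0.44 -0.31  0.   -0.81 -1.91]
-1 open [ 0.82  0.43 -0.34  0.   -0.8   0.71]
-1 grasp [-0.32  0.36 -0.33 -0.51 -0.45  2.42]
-1 out [-0.39  0.05 -0.33 -0.36 -0.76  2.28]
-1 mid [ 0.07 -0.28 -0.53 -0.03 -0.8   1.63]
-1 above [ 0.81  0.29 -0.14  0.   -1.13  0.73]
-1 place [ 0.81  0.47 -0.33  0.   -0.77  0.73]
-1 pushL0 [ 0.97  0.32 -0.53  0.   -0.72  0.56]
-1 pushL1 [ 0.72  0.53 -0.16  0.   -0.88  0.82]
-1 pushM0 [ 0.46  0.18 -0.73  0.   -0.66  1.08]
-1 pushM1 [ 0.31  0.44 -0.31  0.   -0.81  1.23]
```

```bash
python3 - <<'E'
from h import *
q=list(ori(TC,0,-1))
bot.move_gripper(0,20)
p=L-110*CX
bot.move_ptp(list(p+160*Z),q); bot.line_to(list(p+43*Z),200)
e=creep(-CX,3,5,45); print("chest coords",(e-L)@CX,(e-L)@CY)
bot.line_to(list(e+4*CX),50); bot.line_to(list(e+4*CX+230*Z),300)
p=M-215*CX
bot.move_ptp(list(p+270*Z),q); bot.line_to(list(p+45*Z),250)
bot.line_to(list(M-198*CX+45*Z),100)
print(bot.read_state()["t"],bot.read_state()["contact_force"])
cv2.imwrite("pics/a.png",bot.camera("top")[:,:,::-1])
E
```

```text
creep 45 0.6 [491.7 299.6  43.8] t 7.5
chest coords -154.8388393118053 0.9206217413920996
11.1583 [0.3813568  0.15872989 0.20796904]
```

View pics/a.png

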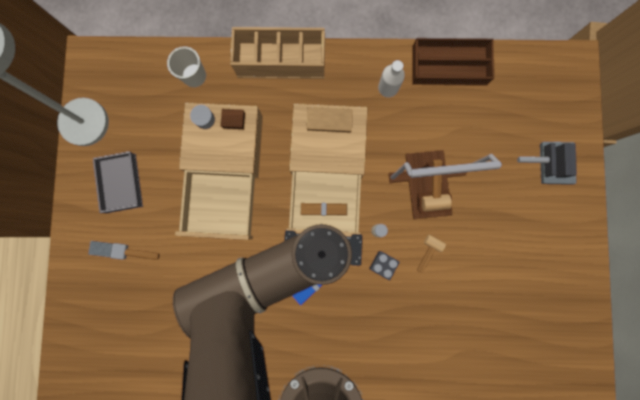

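The picture shows the left drawer opened further (front edge now at row ~237, about 165 mm), and the gripper is in front of the middle drawer with the jar and block clear. Pushing the middle drawer shut.

```bash
python3 - <<'E'
from h import *
bot.line_to(list(M-190*CX+45*Z),60)
bot.line_to(list(M-30*CX+45*Z),60)
e=creep(CX,1.5,6,16); print((e-M)@CX)
bot.line_to(list(e-30*CX),150); bot.line_to(list(e-30*CX+230*Z),300)
q=list(ori(TR,30,-1))
bot.move_gripper(50)
bot.move_ptp(list(MO-150*TZ),q)
s=bot.read_state();print(s["t"],s["tcp_pos"],s["width"])
cv2.imwrite("pics/b.png",bot.camera("scene")[:,:,::-1])
w=bot.camera("wrist")[:,:,::-1];cv2.imwrite("pics/bw.png",w)
E
```

```text
creep 10.5 -8.0 [625.   -2.6  44.7] t 16.1
-22.17468310669922
19.5333 [ 538.24753076 -306.71125663  208.2911175 ] 50.120565166357814
```

View pics/b.png

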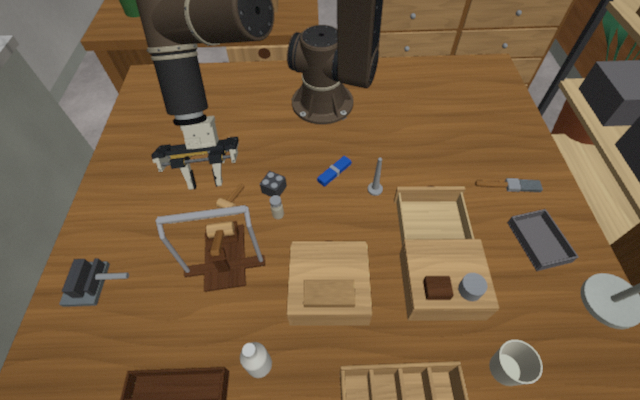

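View pics/bw.png

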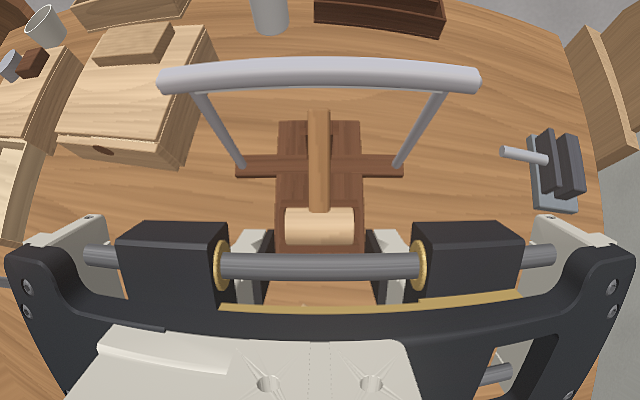

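The middle drawer is shut. In the wrist view the handle (column ~318) is centred between the fingers (245 and 390) and parallel to the approach plane. Going in.

```bash
python3 - <<'E'
from h import *
bot.line_to(list(MO-30*TZ),200)
bot.line_to(list(MO+14*TZ),60)
s=bot.read_state();print(s["contact_force"])
bot.move_gripper(10,50)
s=bot.read_state();print(s["t"],s["width"],s["finger_force"],s["contact_force"])
if s["width"]>15:
    bot.line_to(list(MO-10*TZ),50); bot.line_to(list(MO-170*TZ),150)
    s=bot.read_state();print(s["t"],s["width"],s["finger_force"],s["contact_force"],s["moment"])
    cv2.imwrite("pics/c.png",bot.camera("wrist")[:,:,::-1])
E
```

```text
[-0.34945192  1.28687331 -0.39768921]
21.8417 21.66128807682254 49.99756336212158 [-2.03455349  2.17731595  3.05653794]
23.6917 21.7697528363277 49.99546408653259 [ 0.55020199  0.14147341 -2.60191857] [-0.27689993  1.97664771 -0.01156975]
```

View pics/c.png

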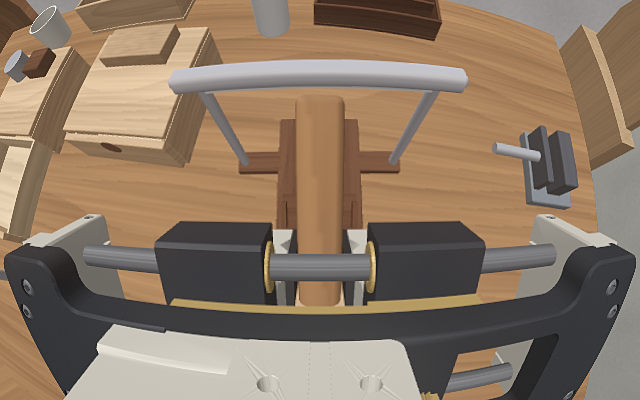

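The mallet is held with its handle straight (end at (320,97)) and clear of the rest. Carrying it to the left drawer.

```bash
python3 - <<'E'
from h import *
c=bot.get_calibration("wrist");T=np.linalg.inv(c["T_tool_cam"]);Rm=R.from_quat(bot.read_state()["eef_rot"]).as_matrix()
for a in(-5,0,5):
    t=np.radians(30+a);h=np.cos(t)*RX+np.sin(t)*Z;n=-np.sin(t)*RX+np.cos(t)*Z
    v=Rm.T@(80*h+9*n)+np.array([0,0,-14]);x=T[:3,:3]@v+T[:3,3];x=x*[1,-1,-1];th=np.arctan2(np.hypot(*x[:2]),x[2]);k=th/np.hypot(*x[:2]);print(a,c["cx"]+c["fx"]*k*x[0],c["cy"]+c["fy"]*k*x[1])
bot.line_to([490,-150,330],250)
q=list(ori(TC,-3,-1));p=L-93*CX
bot.move_ptp(list(p+200*Z),q)
bot.line_to(list(p+75*Z),150)
s=bot.read_state();print(s["t"],s["width"],s["contact_force"],s["tcp_pos"])
cv2.imwrite("pics/d.png",bot.camera("wrist")[:,:,::-1])
E
```

```text
-5 319.0410747436776 91.83711426633118
0 319.00570659441456 91.66666045530454
5 318.9673020717838 92.9569484593767
27.3667 21.915892085032024 [ 0.32349231  0.36708199 -1.49851829] [554.16465484 296.92303244  76.09751285]
```

View pics/d.png

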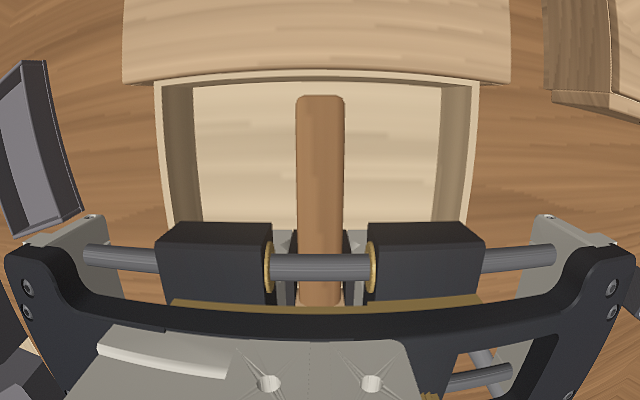

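The mallet is centred over the empty drawer, its handle end (row 97) short of the chest's edge (row ~83). Lowering.

```bash
python3 - <<'E'
from h import *
p=L-93*CX
bot.line_to(list(p+32*Z),80)
e=creep(-Z,1.5,3,10,25)
bot.move_gripper(46,20); bot.pause(.3)
bot.line_to(list(e+30*Z),80); bot.line_to(list(e+180*Z),250)
q=list(ori(TC,0,-1)); a=L-225*CX
bot.move_gripper(0)
bot.move_ptp(list(a+180*Z),q); bot.line_to(list(a+45*Z),250)
s=bot.read_state();print(s["t"],s["contact_force"])
cv2.imwrite("pics/e.png",cv2.resize(bot.camera("scene")[:,:,::-1],(800,500)))
E
```

```text
creep 10.5 -1.7 [553.8 296.7  21.5] t 29.9
34.2833 [0.15373697 0.1775625  0.51800261]
```

View pics/e.png

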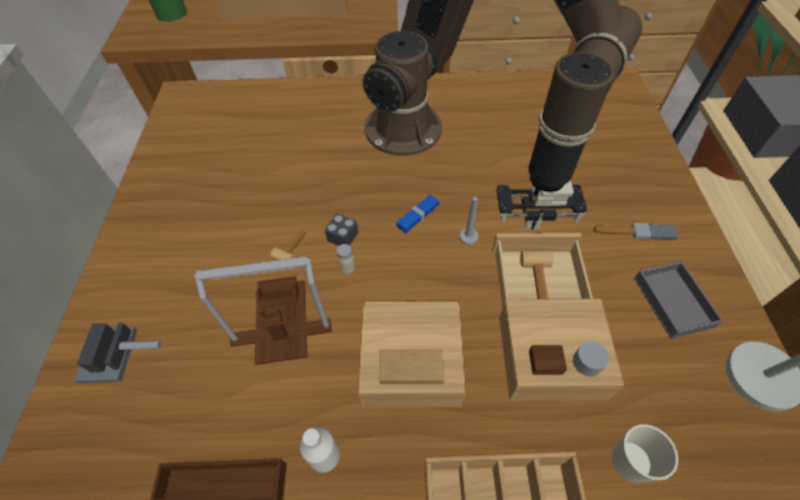

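The mallet lies flat in the left drawer (head at (538,260)). The mandrel, jar and block are undisturbed. Shutting the drawer.

```bash
python3 - <<'E'
from h import *
bot.line_to(list(L-195*CX+45*Z),80)
bot.line_to(list(L-30*CX+45*Z),50)
e=creep(CX,1.5,6,18); print((e-L)@CX)
bot.line_to(list(e-40*CX),120); bot.line_to(list(e-40*CX+200*Z),300)
bot.move_joints([1.398,0.359,0.012,0,-1.224,-0.288])
s=bot.read_state();print(s["t"],s["contact_force"])
cv2.imwrite("pics/f.png",cv2.resize(bot.camera("top")[:,:,::-1],(800,500)))
E
```

```text
creep 9.0 -8.6 [623.8 294.4  45.1] t 39.8
-22.593899939024382
42.675 [-0.49503017  0.73954573  0.205156  ]
```

View pics/f.png

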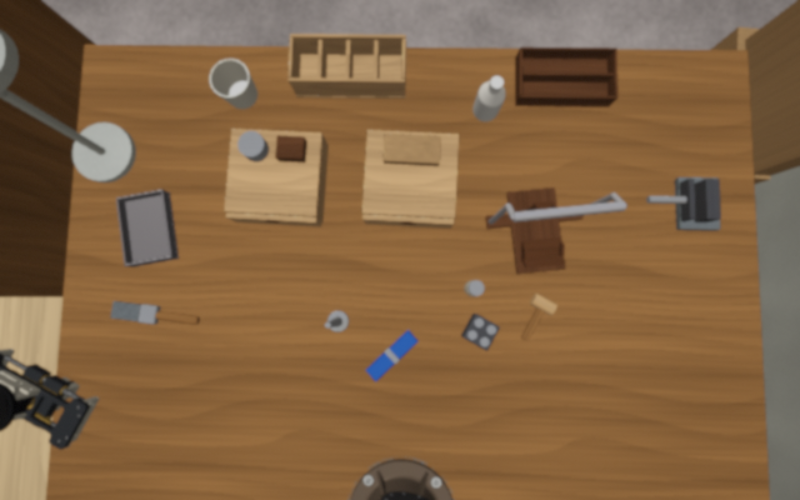

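Both drawers are flush with their chests (front edges at row ~220). The mandrel, jar and block are where they started.

```bash
python3 -c "
from plant import bot
print(bot.close_job())"
```

```text
the job is handed in; nothing more can be done
None
```

The job is handed in at about 43 s: the mallet was laid flat in the empty left drawer, both drawers were pushed to their stops with the mallet and ring clamp inside, and the mandrel, jar and block look unmoved in the last picture.

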